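Fit the heating blocks and set the clamp screw of a block heater

TASK

Get the block heater ready: lower the rectangular block and the round block, without dropping them, each into the heater pocket of its own shape until it stands on the pocket floor, and let go of them. Then turn the winged clamp screw between the pockets clockwise (seen from above) until it seats, and back it off a quarter turn, so that the aluminium has room to expand as it warms. Finish still gripping the wing at that setting, so that I can run the lock ring down under your hand; leave the other things on the bench where they are.

Things in the scene. Friction and masses are not known exactly. Their poses are not given: they have to be found in the camera images.
- heater: Block heater, fixed to the bench: white case 252 mm wide (its y), 197 mm deep (its x, -119 to +78), sloping grey panel in front (-x), turned up to 0.25 rad. Origin: on the bench, straight below the screw axis; z up. Aluminium deck 73 mm above the bench (x and y within 73 and 121 mm) with a rectangular pocket (71 mm to +y) and a round one (68 mm to -y); clear on both x sides of each pocket
- rect_pocket (a point): Centre of the floor of the rectangular pocket, 51 mm above the bench, axes as the heater's. The pocket is 41.8 mm (x) by 51.8 mm (y), 22 mm deep: 0.9 mm play on each side. On its outer y side a 36 mm long steel fence stands 10 mm above the deck
- round_pocket (a point): Centre of the floor of the round pocket, 51 mm above the bench, axes as the heater's. The pocket is 45.8 mm in diameter, 22 mm deep: 0.9 mm play all round. On its outer y side a 26 mm long steel fence stands 10 mm above the deck
- rect_block: Loose rectangular block of bare aluminium, 40 (its x) by 50 (its y) by 52 mm high, 0.18 to 0.36 kg, twelve 7 mm wells in its top, upright on the bench left or right of the heater, yaw within 0.6 rad. Origin: centre of its underside; z up. Its lowest 5 mm taper in by 2 mm on each side. Goes in either way round; home, it stands 30 mm above the deck; best held with a finger on each x side
- round_block: Loose round block of bare aluminium, 44 mm in diameter, 52 mm high, 0.10 to 0.21 kg, one 30 mm bore in its top, upright on the bench on the other side of the heater. Origin: centre of its underside; z up. Its lowest 5 mm taper in by 2 mm in radius. Home, it stands 30 mm above the deck; lower it with a finger on each of the heater's x sides
- clamp_wing: Black wing of the clamp screw, to be gripped: upright bar 40 mm long (its x), 10 mm thick (its y), 24 mm high. Origin: its centre, on the vertical screw axis, 121 mm above the bench (wing from 109 to 133 mm); turns but does not rise or fall. At joint value 0 its x is the heater's x. Below it a brass lock ring (25 mm) and a steel bridge (70 mm along x, 26 along y, top 97 mm above the bench)
- clamp_screw (a joint): Turn of the clamp screw in rad: 0 = seated, a hard stop with the jaws spread against both blocks; positive = backed off, anticlockwise from above (wing yaw = heater yaw + this). Starts 2.6 to 3.6 backed off, jaws (tops 15 mm above the deck, under the bridge) clear of the pockets; 1 rad moves each jaw 0.8 mm along y. Friction about 0.06 N m holds it. A quarter turn off the seat is 1.57
- tip_box: Bystander: low blue pipette-tip box with a clear lid, 92 x 125 x 66 mm, behind the heater to the right; origin at the centre of its underside
- bottle: Bystander: small reagent bottle with a screw cap, 55 mm in diameter, 92 mm high, behind the heater; origin at the centre of its underside
- pipette: Bystander: single-channel pipette lying flat, 235 mm long, 26 mm high, at the near right; origin near the middle of its underside
- marker: Bystander: marker pen lying flat, 138 mm long, 12 mm thick, between robot and heater to the right; origin at the middle of its underside
Mind the look-alikes: they are no part of the job. Leave any purple look-alike of the round_block alone. What is shaped like the rect_block but black is not meant.

How it is judged (in metres and radians):
On the way, in this order (a step that is already met when the one before it is completed fails the run):
1. both blocks stand home in the pockets of their shape, let go, with the clamp still open (horizontal distance between rect_block and rect_pocket below 0.004 m and z of rect_block in the frame of rect_pocket between -0.003 and 0.003 m and angle between each of rect_block, round_block's own z axis and vertical below 0.08 rad and contact force between the fingers and rect_block below 0.1 N and horizontal distance between round_block and round_pocket below 0.004 m and z of round_block in the frame of round_pocket between -0.003 and 0.003 m and contact force between the fingers and round_block below 0.1 N and value of joint clamp_screw above 0.3 rad), for 0.2 s.
2. the clamp screw is turned clockwise to its seat with both blocks home (horizontal distance between rect_block and rect_pocket below 0.004 m and z of rect_block in the frame of rect_pocket between -0.003 and 0.003 m and angle between each of rect_block, round_block's own z axis and vertical below 0.08 rad and contact force between the fingers and rect_block below 0.1 N and horizontal distance between round_block and round_pocket below 0.004 m and z of round_block in the frame of round_pocket between -0.003 and 0.003 m and contact force between the fingers and round_block below 0.1 N and value of joint clamp_screw below 0.06 rad), for 0.2 s.
At the end, for the whole second after the job is handed in: Each block stands in its own pocket (underside within 3 mm of the floor, 4 mm of the centre, tilt under 0.08 rad), let go; the screw, having been seated (below 0.06 rad), stands still at 1.27 to 1.87 rad backed off, with the fingers still gripping its wing (over 2 N) (horizontal distance between rect_block and rect_pocket below 0.004 m and z of rect_block in the frame of rect_pocket between -0.003 and 0.003 m and angle between each of rect_block, round_block's own z axis and vertical below 0.08 rad and contact force between the fingers and rect_block below 0.1 N and horizontal distance between round_block and round_pocket below 0.004 m and z of round_block in the frame of round_pocket between -0.003 and 0.003 m and contact force between the fingers and round_block below 0.1 N and value of joint clamp_screw between 1.27 and 1.87 rad and velocity of joint clamp_screw between -0.1 and 0.1 rad/s and contact force between the fingers and clamp_wing above 2 N); the arm keeps its last pose, push and grip.
It fails at once if the rectangular block is dropped or thrown: moves faster than 0.5 m/s out of the fingers (contact force between the fingers and rect_block below 0.1 N and linear speed of rect_block above 0.5 m/s).
It fails at once if the round block is dropped or thrown: moves faster than 0.5 m/s out of the fingers (contact force between the fingers and round_block below 0.1 N and linear speed of round_block above 0.5 m/s).
It fails at once if another thing on the bench is shifted more than 20 mm (distance of any of tip_box, bottle, pipette, marker from where it was at the start of the episode above 0.02 m).
It also fails if it takes over 72 s, if anything falls off the work surface, if the arm or the gripper's body presses on something with over 40 N, if the wrist force passes 120 N, or if a joint passes its speed limit or range.

ROBOT

A 6-joint arm with a two-finger parallel gripper is mounted at the origin on a cart in front of the work surface, level with it; the furniture and walls round the work are solid. World frame = base frame: x ahead of the robot, y to its left, z up, the work surface at z = 0. Lengths are in m, angles in degrees, forces in N, time in s.
With the tool pointing down it reaches from about 0.4 to 0.825 m from the base axis. Payload 7 kg.
Tool frame: the origin (TCP) lies midway between the tips of the shut fingers; the grasp point (between the pads) lies ctrl.tcp_to_grasp behind it (ctrl.tcp_to_grasp is the distance from the TCP to the grasp point, in m); z points along the fingers, y is the line along which they close (so a half turn about z gives the same grasp; the last joint's range is limited). The gripper opens to 88 mm and grips with 3 to 60 N. Pads are 19 mm wide; open, the fingers measure 130 mm over their backs; the gripper's body (78 mm by 193 mm) begins 47 mm behind the grasp point.
Start: joints at [-47.607, 20.546, 0.682, 0, -70.136, -16.507], TCP at [0.295, -0.607, 0.227] pointing down, gripper open.
Joint ranges: [-176.03, 176.03], [-82.01, 121.73], [-58.28, 71.71], [-173.87, 95.51], [-174.79, -0.11], [-173.66, 173.66]. Speed limits (degrees/s): [136.94, 136.94, 172.46, 180, 180, 180].

INTERFACE

Orientations are given as [roll, pitch, yaw] about the fixed x, y, z axes, in that order (R = Rz(yaw) Ry(pitch) Rx(roll)).
In Python, from plant import ctrl, imaging, close_job gives the robot as it stands.
- The arm moves only by the shell command python3 -m crank 'ROWS'. ROWS is JSON, a list of rows, each a list of 3 entries, a list of its own where there are three numbers: the shift along the world's x, y, z in m, then the turn, a rotation vector about the world's x, y, z in degrees, then the opening, from -1 (shut) to 1 (fully open), so that 0 is half open. A call has 1 to 12 rows; each row shifts and turns the commanded pose from where the row before left it; what a row does not reach is not made up. A row lasts 1/10 s, in which the tool goes at most 50 mm and 8.59 degrees, less where a joint would pass 70% of its speed; a pose out of reach is approached as far as the arm can. A call is refused whole if a number of a shift passes 0.05 or a number of a turn 8.59, either way. A call with a gripper value outside its range is refused whole. The fingers move at their own pace and stop on an object; the grip force is fixed at half the most. Time passes only in rows, so rows that do not move let the fingers close. It gives the time, the measured TCP pose, the force, the opening and the grip force at its end, in the units of the state.
- ctrl.get_obs(): the state, without advancing time (a new reading comes with each control period).
- imaging.snapshot(name): name is "side" or "top" or "wrist"; returns (picture, depth): 384x512x3 uint8, blue, green, red; 384x512 float32, m along the optical axis (not along the pixel's ray), 0 where there is no reading.
- imaging.camera_model(name): a dict with "mtx" (3x3 intrinsics, pixels), "R" (3x3) and "t" (3): a world point X has camera coordinates R X + t. Camera axes: x right, y down, z forward; pixel columns grow to the right and rows downward; lengths in m; the calibration is good to about 2 mm. A picture is of the moment at which its call begins: read the wrist's pose just before it. camera_model takes no time and is no camera call; for the wrist camera it gives the pose at the moment of the call.
- close_job(): hands the job in; it is judged then, once.
The state is a dict: "clock": time; "joint_pos": joint angles; "qvel": joint speeds; "tau": joint torques, N m; "tool_pos": TCP position; "orientation": TCP orientation; "force": force on the tool from outside, world axes, zero at the start; "moment": the same for the moment, N m; "opening": finger opening in m; "gripper_force": force on a finger pad.
Only numpy, scipy, OpenCV 4.12 (cv2) and the standard library are available. Lean on these libraries where they do the work, as an engineer would, in place of code of your own. Each camera call takes 0.05 s, during which the arm holds its last target. There are 200 camera calls.

## Working session

There is one attempt and no reset: what is moved stays moved. The work goes in short steps, Python scripts to look and compute and a shell command to move; the robot and the scene stay as the last step left them, time stands still between calls to the robot, and variables do not carry over. Pictures are saved under pics/ and viewed, at most 10 in all, crops included, and the job is handed in when it is done.

```bash
ls; mkdir -p pics
python3 - <<'E'
from plant import ctrl, imaging
import cv2,numpy as np
print(ctrl.get_obs(), ctrl.tcp_to_grasp)
a,d=imaging.snapshot("top"); b,e=imaging.snapshot("side")
np.savez("s0.npz",a=a,d=d,b=b,e=e)
for n in("top","side"):print(n,imaging.camera_model(n))
cv2.imwrite("pics/top.png",cv2.resize(a,(800,600))); cv2.imwrite("pics/side.png",cv2.resize(b,(800,600)))
E
```

```text
pics
{'clock': 0.0, 'joint_pos': array([-4.76062969e+01,  2.05915115e+01,  6.33499205e-01, -1.97136544e-02,
       -7.01368506e+01, -1.65071071e+01]), 'qvel': array([-0.0302673 ,  0.00712359, -0.02195675, -0.04479164,  0.02243946,
        0.08807316]), 'tau': array([ 3.30801277e-04, -5.82726073e+01,  2.93056262e+01,  6.99755609e+00,
        6.77667311e-03, -1.99087417e-04]), 'tool_pos': array([ 0.294455  , -0.60683545,  0.22562103]), 'orientation': array([ 1.79903781e+02, -9.18809612e-03, -1.54120110e+02]), 'force': array([-0.21403013, -0.78040543, -1.05279769]), 'moment': array([ 0.04108158,  0.0176605 , -0.04630713]), 'gripper_force': 0.0, 'opening': 0.08777170973365175} 0.0188
top {'mtx': array([[404.55572784,   0.        , 258.21955963],
       [  0.        , 404.55572784, 189.34259224],
       [  0.        ,   0.        ,   1.        ]]), 'R': array([[-0.0264388 , -0.99940747,  0.02203839],
       [-0.99096535,  0.02330295, -0.13207816],
       [ 0.13148635, -0.02533127, -0.99099428]]), 't': array([-0.0708886 ,  0.58488093,  1.36398326])}
side {'mtx': array([[478.62154932,   0.        , 259.48652701],
       [  0.        , 478.62154932, 188.67462751],
       [  0.        ,   0.        ,   1.        ]]), 'R': array([[ 9.99966571e-01,  4.48691828e-03,  6.83557375e-03],
       [ 8.15263625e-03, -6.11133793e-01, -7.91485327e-01],
       [ 6.26120131e-04,  7.91514596e-01, -6.11149943e-01]]), 't': array([-0.58331653,  0.05603293,  1.95268423])}
```

View pics/top.png

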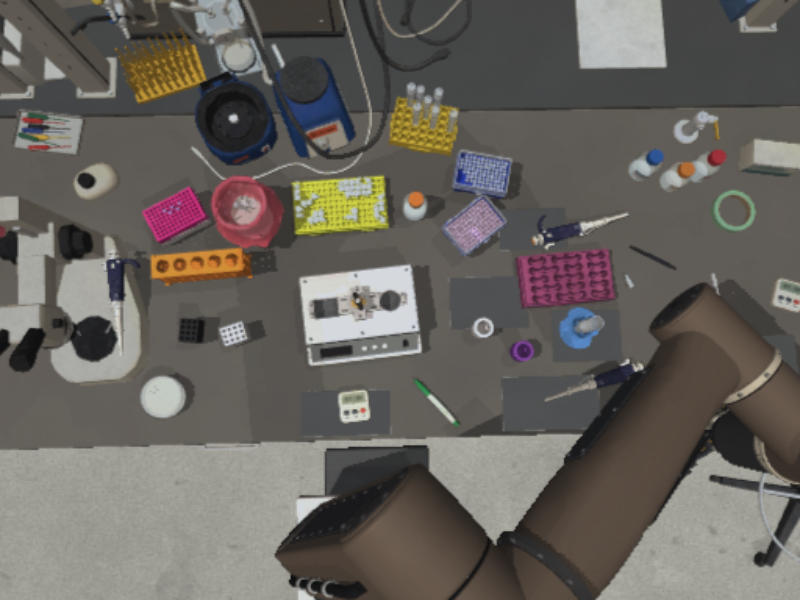

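View pics/side.png

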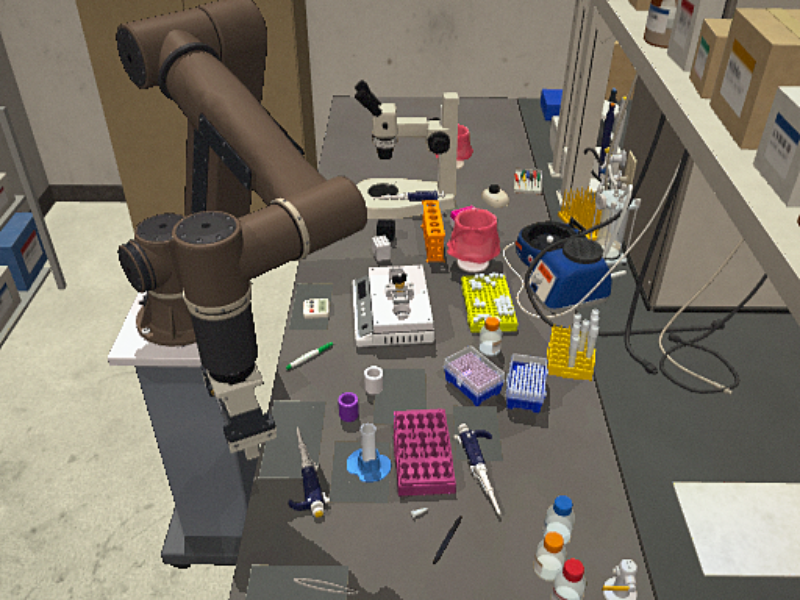

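Candidates (top view, 800x600 px). Rect block: silver at (233,334), black look-alike at (191,330). Round block: silver ring at (483,327), purple look-alike at (522,351). I choose the silver ones. The heater is at (360,315) with its wing at (357,300). Next I take rough positions and a close crop.

```bash
cat > h.py <<'E'
import numpy as np,cv2
from plant import ctrl,imaging
def ray(m,uv,z):
    uv=np.atleast_2d(np.float64(uv)); K,R,t=m["mtx"],m["R"],m["t"]
    c=-R.T@t; d=(R.T@np.linalg.inv(K)@np.c_[uv,np.ones(len(uv))].T).T
    return (c+d*((z-c[2])/d[:,2])[:,None])[:,:2]
def proj(m,X):
    p=m["mtx"]@(m["R"]@np.float64(X)+m["t"]); return p[:2]/p[2]
def cloud(m,d):
    v,u=np.indices(d.shape); P=np.stack([(u-m["mtx"][0,2])*d/m["mtx"][0,0],(v-m["mtx"][1,2])*d/m["mtx"][1,1],d],-1)
    W=(P-m["t"])@m["R"]; W[d==0]=np.nan; return W
E
python3 - <<'E'
from h import *
s=np.load("s0.npz");m=imaging.camera_model("top")
a=s["a"];W=cloud(m,s["d"])
hsv=cv2.cvtColor(a,cv2.COLOR_BGR2HSV)
f=512/800
for n,u,v,z in(("rect",233,334,.052),("round",483,327,.052),("heater",360,300,.12),("black",191,330,.052),("purple",522,351,.052)):
    u,v=int(u*f),int(v*f); print(n,ray(m,[u,v],z),np.nanmax(W[v-6:v+7,u-6:u+7,2]))
msk=((hsv[...,1]<50)&(hsv[...,2]>120)).astype(np.uint8)
for lo,c in((.05,None),):
    cs,_=cv2.findContours(msk,cv2.RETR_EXTERNAL,cv2.CHAIN_APPROX_NONE)
    for c in cs:
        if cv2.contourArea(c)<60: continue
        x,y,w,h=cv2.boundingRect(c)
        if y>280 or y<150: continue
        P=ray(m,c[:,0],.052 if cv2.contourArea(c)<2000 else .073)
        r=cv2.minAreaRect((P*1000).astype(np.float32)); print((x,y,w,h),r)
cv2.imwrite("pics/crop.png",cv2.resize(a[165:245,105:350],(784,256),interpolation=cv2.INTER_CUBIC))
E
```

```text
rect [[0.50907205 0.28740185]] 0.05884295698847364
round [[ 0.50927495 -0.25732403]] 0.056289020833951965
heater [[0.56568241 0.00882672]] 0.13776991556655402
black [[0.51811768 0.37841509]] 0.05839029257366106
purple [[ 0.45588326 -0.34068769]] 0.05726597086492788
(0, 278, 373, 106) ((120.58876037597656, 153.02349853515625), (1212.612548828125, 315.2035827636719), 89.95370483398438)
(273, 252, 18, 19) ((337.2478942871094, -159.50155639648438), (75.42288970947266, 11.877031326293945), 43.712467193603516)
(216, 249, 21, 22) ((346.3664245605469, 29.171531677246094), (65.38014221191406, 65.46180725097656), 5.429553985595703)
(90, 241, 29, 27) ((375.8446350097656, 435.767822265625), (93.61187744140625, 85.76873016357422), 88.49156951904297)
(464, 226, 36, 32) ((374.64520263671875, -848.5887451171875), (26.50212287902832, 161.39244079589844), 38.12038040161133)
(196, 214, 74, 20) ((464.92596435546875, 3.8785171508789062), (41.01803970336914, 247.595703125), 5.185835361480713)
(140, 206, 19, 16) ((508.421630859375, 287.7234802246094), (42.31332778930664, 52.526512145996094), 17.382251739501953)
(302, 203, 14, 13) ((509.3594970703125, -255.6031036376953), (44.969482421875, 41.20905685424805), 88.57210540771484)
(370, 202, 16, 11) ((508.9971618652344, -495.04754638671875), (28.052013397216797, 55.44205856323242), 16.767417907714844)
(494, 178, 18, 22) ((564.8187255859375, -941.0200805664062), (63.16868591308594, 66.26791381835938), 72.43339538574219)
(191, 169, 78, 52) ((564.4605102539062, 13.42730712890625), (148.5050048828125, 246.0413055419922), 5.536708354949951)
(32, 151, 58, 94) ((568.9793701171875, 575.7391967773438), (310.6594543457031, 186.56707763671875), 1.6197304725646973)
```

View pics/crop.png

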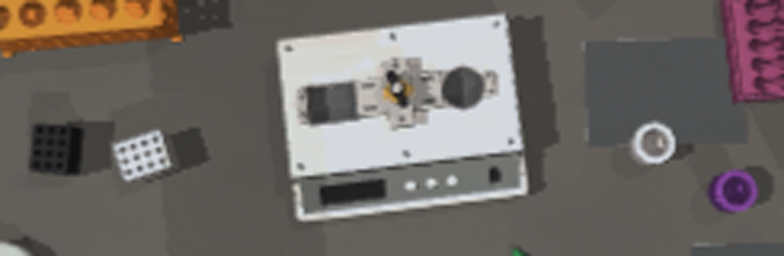

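Silver rect block at (140,155) in the crop, silver round block with bore at (655,143), black look-alike at (55,148), purple at (733,190): the choice is confirmed. Heater yaw is about 5.5°. I'm now moving over the heater with the tool turned.

```bash
python3 -m crank '[[[0.010,0.02,0.02],[0,0,5.8],1],[[0.017,0.04,0.02],[0,0,5.8],1],[[0.02,0.044,0.02],[0,0,5.8],1],[[0.02,0.044,0.012],[0,0,5.8],1],[[0.02,0.044,0.012],[0,0,5.8],1],[[0.02,0.044,0.01],[0,0,5.8],1],[[0.02,0.044,0.01],[0,0,5.8],1],[[0.02,0.044,0.01],[0,0,5.8],1],[[0.02,0.044,0.01],[0,0,5.8],1],[[0.02,0.044,0],[0,0,5.8],1],[[0.02,0.044,0],[0,0,5.8],1],[[0.02,0.044,0],[0,0,5.8],1]]'
python3 - <<'E'
from h import *
m=imaging.camera_model("wrist"); print(-m["R"].T@m["t"],m["R"],ctrl.get_obs()["tool_pos"])
print(proj(m,[.55,.01,.073]),m["mtx"])
E
```

```text
clock: 1.3
tool_pos: [0.521, -0.1071, 0.3498]
orientation: [-180.0, 0.0, -84.3]
force: [1.3, -0.8, -0.2]
opening: 0.0875
gripper_force: 0.0
[ 0.52808646 -0.17525943  0.50862064] [[-9.94859060e-01 -1.01268512e-01 -3.73655768e-04]
 [-9.80237524e-02  9.62042900e-01  2.54685694e-01]
 [-2.54321685e-02  2.53412997e-01 -9.67023815e-01]] [ 0.52099997 -0.10714991  0.34976349]
[228.05456948 234.58465652] [[282.45858517   0.         252.45566753]
 [  0.         282.45858517 195.24413925]
 [  0.           0.           1.        ]]
```

```bash
python3 -m crank '[[[0.02,0.03,-0.03],[0,0,0],1],[[0,0,0],[0,0,0],1],[[0,0,0],[0,0,0],1]]'
python3 - <<'E'
from h import *
m=imaging.camera_model("wrist");a,d=imaging.snapshot("wrist")
np.savez("w1.npz",a=a,d=d,**m);cv2.imwrite("pics/w1.png",cv2.resize(a,(800,600)))
print(proj(m,[.509,-.256,.052]),-m["R"].T@m["t"])
E
```

```text
clock: 1.6
tool_pos: [0.5406, -0.0785, 0.3186]
orientation: [179.8, -0.0, -84.4]
force: [-0.1, -0.8, 0.9]
opening: 0.0876
gripper_force: 0.0
[288.004507    41.24695918] [ 0.5479051  -0.14649978  0.47747127]
```

View pics/w1.png

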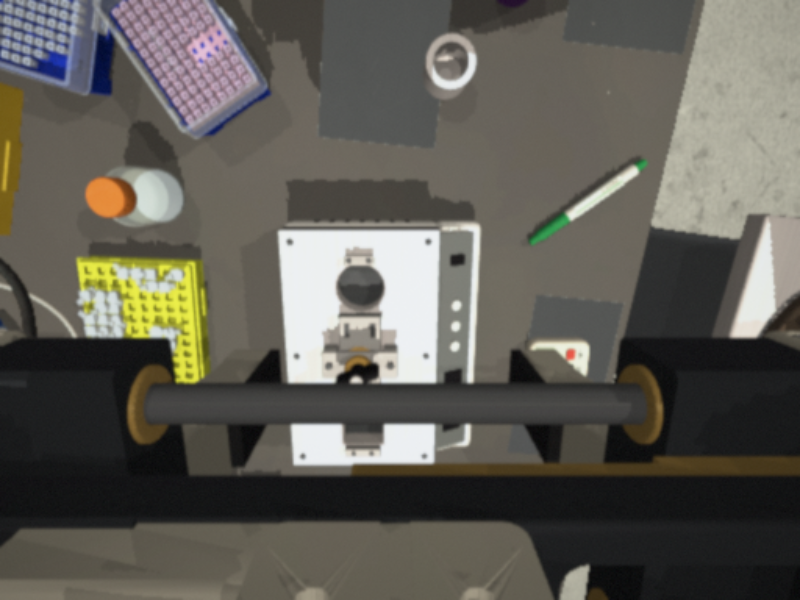

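Wrist view shows round block top at (451,60), round pocket at (361,287), heater deck corners at (279,230) and (439,228), and wing at (357,375) half hidden.

Run:
```python
from h import *
s=np.load("w1.npz");m={k:s[k] for k in("mtx","R","t")};a=s["a"];f=512/800
g=cv2.cvtColor(a,cv2.COLOR_BGR2GRAY)
def circ(c,z):
    P=ray(m,c.reshape(-1,2)+0.0,z)*1000
    r=cv2.minEnclosingCircle(P.astype(np.float32)); A=np.c_[2*P,np.ones(len(P))]; x=np.linalg.lstsq(A,(P**2).sum(1),rcond=None)[0]
    return x[:2],np.sqrt(x[2]+x[:2]@x[:2]),r
# subpixel by upscaling
k=8; G=cv2.resize(g,None,fx=k,fy=k,interpolation=cv2.INTER_CUBIC)
def comp(mask,u,v):
    n,l=cv2.connectedComponents(mask.astype(np.uint8)); i=l[int(v*k),int(u*k)]
    c,_=cv2.findContours((l==i).astype(np.uint8),cv2.RETR_EXTERNAL,cv2.CHAIN_APPROX_NONE)
    c=max(c,key=cv2.contourArea)[:,0]; return (c+.5)/k-.5
for th in(100,130,150):
    c=comp(G<th,361*f,287*f); print("pocket",th,circ(c,.073))
for th in(110,130,150):
    c=comp(G>th,434*f,60*f); print("block",th,circ(c,.052), cv2.boundingRect(np.float32(c)))
c=comp(G>170,300*f,260*f); P=ray(m,c,.073)*1000
# left, right, top edges of deck
for n,sel in(("L",(c[:,0]<190)&(c[:,1]>160)&(c[:,1]<210)),("R",(c[:,0]>270)&(c[:,1]>155)&(c[:,1]<210)),("T",(c[:,1]<150)&(c[:,0]>190)&(c[:,0]<270))):
    q=P[sel]; 
    if len(q)>10: 
        vx,vy,x0,y0=cv2.fitLine(q.astype(np.float32),cv2.DIST_HUBER,0,.01,.01).ravel(); print(n,np.degrees(np.arctan2(vy,vx)),x0,y0,len(q))
cv2.imwrite("pics/w1c.png",cv2.resize(a[135:250,170:300],None,fx=5,fy=5,interpolation=cv2.INTER_CUBIC))
```

```text
pocket 100 (array([570.09359414, -55.89347964]), np.float64(20.169109659289166), ((570.3247680664062, -55.8046760559082), 21.29269790649414))
pocket 130 (array([570.45440317, -51.02106336]), np.float64(23.489686384800816), ((570.9367065429688, -48.227054595947266), 28.553852081298828))
pocket 150 (array([570.36875856, -50.64494973]), np.float64(24.257774931809983), ((570.9852905273438, -48.131683349609375), 29.118392944335938))
block 110 (array([ 508.82011326, -255.6710911 ]), np.float64(24.17952577847233), ((508.96429443359375, -254.43377685546875), 26.864578247070312)) (271, 20, 35, 44)
block 130 (array([537.15008723,  67.4125141 ]), np.float64(404.3074068667981), ((513.923095703125, 106.64697265625), 532.6322631835938)) (-1, -1, 513, 385)
block 150 (array([534.00581642,  71.27754476]), np.float64(403.02294441882543), ((513.923095703125, 106.64697265625), 532.6322631835938)) (-1, -1, 513, 385)
L -84.380295 643.6773 -45.573566 400
R -84.36705 497.82474 -63.654213 440
T 5.648088 559.8284 -109.6243 640
```

View pics/w1c.png

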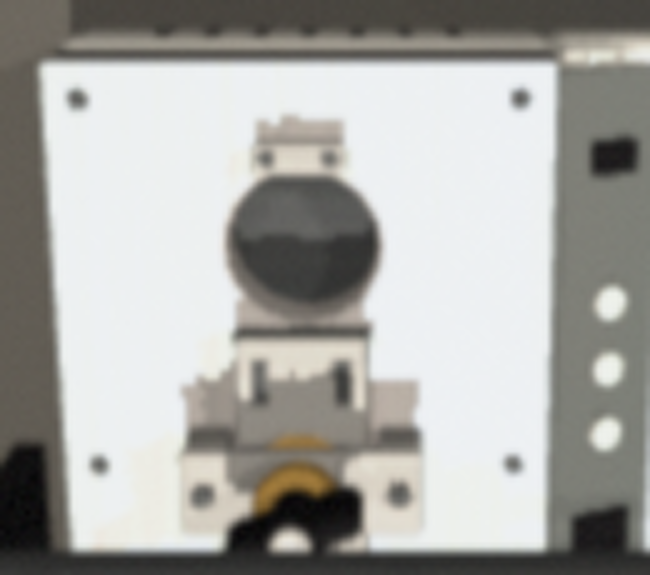

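```bash
python3 -m crank '[[[-0.01,-0.03,-0.02],[0,0,0],1],[[-0.01,-0.03,-0.03],[0,0,0],1],[[-0.01,-0.04,-0.03],[0,0,0],1],[[0,0,0],[0,0,0],1],[[0,0,0],[0,0,0],1]]'
python3 - <<'E'
from h import *
m=imaging.camera_model("wrist");a,d=imaging.snapshot("wrist")
np.savez("w2.npz",a=a,d=d,**m)
W=cloud(m,d)
u,v=proj(m,[.509,-.256,.052]); print(u,v)
k=8; G=cv2.resize(cv2.cvtColor(a,cv2.COLOR_BGR2GRAY),None,fx=k,fy=k,interpolation=cv2.INTER_CUBIC)
near=np.linalg.norm(W[...,:2]-[.509,-.256],axis=-1)<.04
top=near&(W[...,2]>.045); print(top.sum(),np.median(W[top],0))
q=W[top][:,:2].astype(np.float32)*1000; print(cv2.minEnclosingCircle(q),cv2.fitEllipse(cv2.convexHull(q)))
# image-based: outline pixels of the top
cs,_=cv2.findContours(top.astype(np.uint8),cv2.RETR_EXTERNAL,cv2.CHAIN_APPROX_NONE)
c=max(cs,key=cv2.contourArea)[:,0]; P=(ray(m,c,.052)*1000).astype(np.float32); print(cv2.fitEllipse(P))
# round pocket & deck from w1
s=np.load("w1.npz");m1={k:s[k] for k in("mtx","R","t")}
print(ray(m1,[[230.9,184.2],[215.6,183.5],[246.2,183.5],[229,169.8]],.073)*1000)
u,v=int(u),int(v)
cv2.imwrite("pics/w2c.png",cv2.resize(a[v-40:v+40,u-50:u+50],None,fx=7,fy=7,interpolation=cv2.INTER_CUBIC)); print(u-50,v-40)
E
```

```text
clock: 2.15
tool_pos: [0.5103, -0.1804, 0.2408]
orientation: [-180.0, -0.0, -84.7]
force: [-0.3, 0.5, 1.4]
opening: 0.0876
gripper_force: 0.0
259.78499608744403 115.0989788847213
589 [ 0.50870519 -0.25920782  0.05271217]
((508.9871520996094, -258.32562255859375), 21.88001823425293) ((508.9111022949219, -258.2938232421875), (43.111480712890625, 43.635013580322266), 168.66600036621094)
((508.9264831542969, -258.3260192871094), (42.601112365722656, 42.95533752441406), 143.09585571289062)
[[569.48666972 -54.38108418]
 [591.85822926 -53.23017798]
 [547.27533189 -57.62443438]
 [573.9111908  -75.35939631]]
209 75
```

View pics/w2c.png

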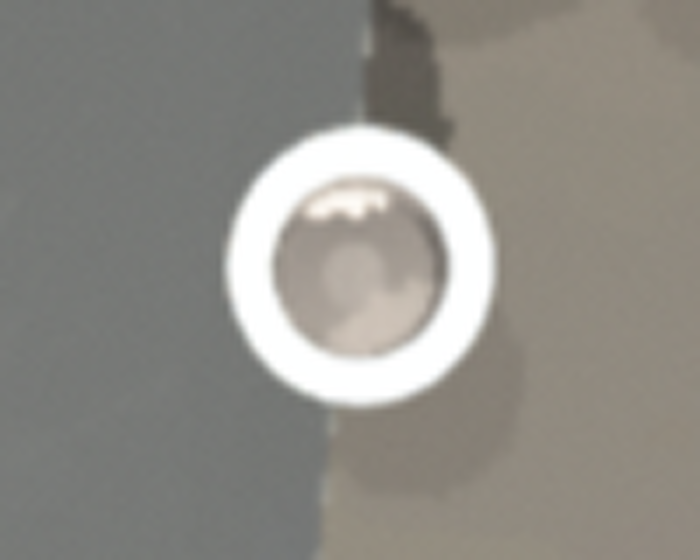

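```bash
python3 -m crank '[[[0,-0.039,0],[0,0,0],1],[[-0.001,-0.039,-0.02],[0,0,0],1],[[0,0,-0.04],[0,0,0],1],[[0,0,-0.04],[0,0,0],1],[[0,0,-0.035],[0,0,0],1],[[0,0,-0.02],[0,0,0],1],[[0,0,0],[0,0,0],1],[[0,0,0],[0,0,0],1]]'
```

```text
clock: 3.0
tool_pos: [0.5114, -0.2563, 0.0868]
orientation: [-179.9, -0.1, -84.4]
force: [0.1, 0.2, 0.5]
opening: 0.0877
gripper_force: 0.0
```

```bash
python3 -m crank '[[[-0.002,-0.002,-0.03],[0,0,0],1],[[0,0,-0.03],[0,0,0],1],[[0,0,0],[0,0,0],1],[[0,0,0],[0,0,0],1],[[0,0,0],[0,0,0],1]]'; python3 -m crank '[[[0,0,0],[0,0,0],1]]';python3 -m crank '[[[0,0,0],[0,0,0],1]]'
```

```text
clock: 3.5
tool_pos: [0.5099, -0.2587, 0.0277]
orientation: [-179.8, -0.1, -84.5]
force: [0.2, 0.4, -0.1]
opening: 0.0877
gripper_force: 0.0
clock: 3.6
tool_pos: [0.5094, -0.2586, 0.0273]
orientation: [-179.8, -0.1, -84.5]
force: [-0.2, -1.2, 0.2]
opening: 0.0874
gripper_force: 0.0
clock: 3.7
tool_pos: [0.5088, -0.2585, 0.0266]
orientation: [-179.9, -0.0, -84.5]
force: [-0.2, 0.0, 0.2]
opening: 0.0876
gripper_force: 0.0
```

```bash
python3 -m crank '[[[0,0,0],[0,0,0],-1],[[0,0,0],[0,0,0],-1],[[0,0,0],[0,0,0],-1],[[0,0,0],[0,0,0],-1],[[0,0,0],[0,0,0],-1],[[0,0,0],[0,0,0],-1],[[0,0,0],[0,0,0],-1],[[0,0,0],[0,0,0],-1]]'
```

```text
clock: 4.5
tool_pos: [0.508, -0.2584, 0.0252]
orientation: [180.0, 0.0, -84.5]
force: [0.8, -0.3, -1.0]
opening: 0.0431
gripper_force: 30.0
```

```bash
python3 -m crank '[[[0,0,0.015],[0,0,0],-1],[[0,0,0.03],[0,0,0],-1],[[0,0,0.04],[0,0,0],-1],[[0,0,0.04],[0,0,0],-1],[[0.01,0.03,0],[0,0,0],-1],[[0.012,0.04,0],[0,0,0],-1],[[0.012,0.04,0],[0,0,0],-1],[[0.012,0.04,0],[0,0,0],-1],[[0.012,0.04,0],[0,0,0],-1],[[0.003,0.0135,0],[0,0,0],-1],[[0,0,0],[0,0,0],-1],[[0,0,0],[0,0,0],-1]]'; python3 -m crank '[[[0,0,0],[0,0,0],-1],[[0,0,0],[0,0,0],-1]]'
```

```text
clock: 5.7
tool_pos: [0.5685, -0.055, 0.15]
orientation: [179.9, -0.0, -84.5]
force: [0.0, -0.9, -1.9]
opening: 0.0434
gripper_force: 30.0
clock: 5.9
tool_pos: [0.5686, -0.056, 0.1502]
orientation: [180.0, -0.0, -84.6]
force: [-0.2, 0.4, -1.6]
opening: 0.0434
gripper_force: 30.0
```

Run:
```python
from h import *
m=imaging.camera_model("wrist");a,d=imaging.snapshot("wrist");print(ctrl.get_obs()["tool_pos"])
np.savez("w3.npz",a=a,d=d,**m)
cv2.imwrite("pics/w3.png",cv2.resize(a[130:330,130:380],(800,600),interpolation=cv2.INTER_CUBIC))
```

```text
[ 0.56872104 -0.05592502  0.15029326]
```

View pics/w3.png

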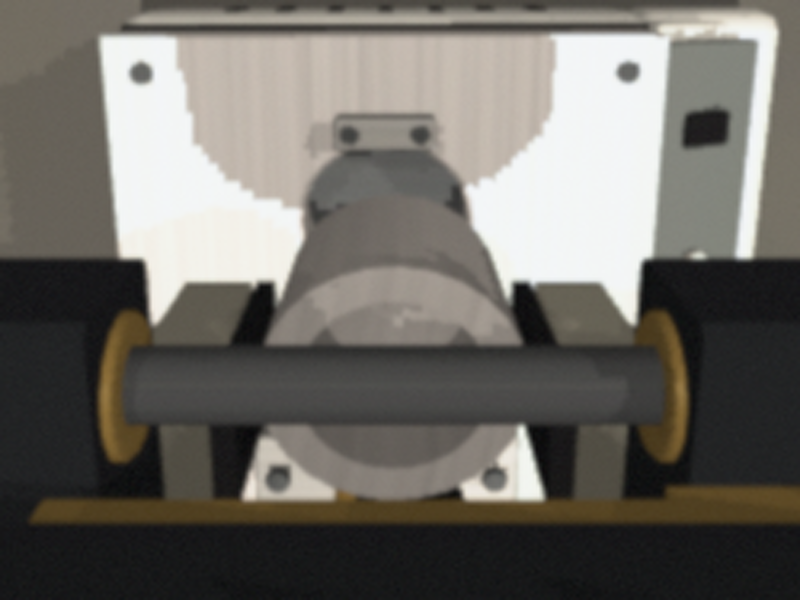

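Block is held straight. The pocket is behind it, extremes at (303,200) and (468,200), fence at (385,132). I re-measure the deck from this pose.

Run:
```python
from h import *
s=np.load("w3.npz");m={k:s[k] for k in("mtx","R","t")}
full=lambda p:np.array([[130+(x+.5)/3.2-.5,130+(y+.5)/3-.5] for x,y in p])
P=ray(m,full([(303,202),(468,200),(141,72),(628,71)]),.073)*1000
print(P,"mid",P[:2].mean(0),"screws mid",P[2:].mean(0))
E_=ray(m,full([(101,37),(118,258),(667,37),(653,258),(385,36)]),.073)*1000
ex=np.array([.99518,.0981]);ey=np.array([-.0981,.99518]);print(np.c_[E_@ex,E_@ey], P@ex,P@ey)
b=np.load("w1.npz");m1={k:b[k] for k in("mtx","R","t")}
Q=ray(m1,np.array([(170+x/5,135+y/5) for x,y in((78,98),(520,98),(99,464),(513,464))]),.073)*1000
print(np.c_[Q@ex,Q@ey])
```

```text
[[ 593.50228442  -58.37039411]
 [ 549.13440538  -63.2255723 ]
 [ 638.05945595  -91.61512625]
 [ 512.04364489 -103.97936437]] mid [571.3183449 -60.7979832] screws mid [575.05155042 -97.79724531]
[[ 635.58637768 -163.35645439]
 [ 636.32964862  -99.41269643]
 [ 489.92853112 -162.9732434 ]
 [ 489.01740424  -99.02180082]
 [ 562.50066906 -163.43452834]] [584.91546775 540.2851489  625.99656549 499.37521888] [-116.31162291 -116.79091021 -153.76717397 -153.7096654 ]
[[ 625.16894353 -153.17960073]
 [ 499.10360612 -153.21137493]
 [ 625.39425144  -41.89670839]
 [ 499.02223189  -41.84068509]]
```

```bash
python3 -m crank '[[[0.0018,0.001,-0.02],[0,0,0],-1],[[0,0,-0.02],[0,0,0],-1],[[0,0,-0.01],[0,0,0],-1],[[0,0,-0.005],[0,0,0],-1],[[0,0,0],[0,0,0],-1],[[0,0,0],[0,0,0],-1]]';python3 -m crank '[[[0,0,-0.005],[0,0,0],-1],[[0,0,0],[0,0,0],-1],[[0,0,0],[0,0,0],-1]]'
```

```text
clock: 6.55
tool_pos: [0.5713, -0.054, 0.096]
orientation: [-179.9, -0.0, -84.5]
force: [0.2, -0.0, -0.3]
opening: 0.0437
gripper_force: 30.0
clock: 6.85
tool_pos: [0.5709, -0.0539, 0.0905]
orientation: [-180.0, 0.0, -84.5]
force: [-0.1, 0.2, -0.3]
opening: 0.0431
gripper_force: 30.0
```

```bash
python3 -m crank '[[[0,0,-0.003],[0,0,0],-1],[[0,0,0],[0,0,0],-1],[[0,0,0],[0,0,0],-1]]'
```

```text
clock: 7.15
tool_pos: [0.5708, -0.0539, 0.0871]
orientation: [180.0, 0.0, -84.5]
force: [0.2, -0.4, -0.8]
opening: 0.0433
gripper_force: 30.0
```

```bash
python3 -m crank '[[[0,0,-0.004],[0,0,0],-1],[[0,0,-0.003],[0,0,0],-1],[[0,0,0],[0,0,0],-1],[[0,0,0],[0,0,0],-1]]'; python3 -m crank '[[[0,0,-0.002],[0,0,0],-1],[[0,0,0],[0,0,0],-1],[[0,0,0],[0,0,0],-1]]'
```

```text
clock: 7.55
tool_pos: [0.5707, -0.0539, 0.0801]
orientation: [180.0, -0.0, -84.5]
force: [-1.2, -0.4, -0.9]
opening: 0.0435
gripper_force: 30.0
clock: 7.85
tool_pos: [0.5708, -0.0539, 0.0782]
orientation: [180.0, 0.0, -84.5]
force: [0.2, 0.5, -1.2]
opening: 0.0433
gripper_force: 30.0
```

```bash
python3 -m crank '[[[0,0,-0.001],[0,0,0],-1],[[0,0,0],[0,0,0],-1],[[0,0,0],[0,0,0],-1]]'; python3 -m crank '[[[0,0,-0.001],[0,0,0],-1],[[0,0,0],[0,0,0],-1],[[0,0,0],[0,0,0],-1]]'
```

```text
clock: 8.15
tool_pos: [0.5708, -0.0539, 0.0773]
orientation: [-180.0, 0.0, -84.5]
force: [0.3, -0.2, -0.9]
opening: 0.0432
gripper_force: 30.0
clock: 8.45
tool_pos: [0.5707, -0.0539, 0.0762]
orientation: [180.0, -0.0, -84.5]
force: [-0.9, 0.2, -1.2]
opening: 0.0436
gripper_force: 30.0
```

```bash
python3 -m crank '[[[0,0,-0.0007],[0,0,0],-1],[[0,0,0],[0,0,0],-1],[[0,0,0],[0,0,0],-1]]'; python3 -m crank '[[[0,0,-0.0007],[0,0,0],-1],[[0,0,0],[0,0,0],-1],[[0,0,0],[0,0,0],-1]]'
```

```text
clock: 8.75
tool_pos: [0.5708, -0.0539, 0.0761]
orientation: [-180.0, -0.0, -84.5]
force: [-2.7, 0.7, 5.6]
opening: 0.0438
gripper_force: 30.0
clock: 9.05
tool_pos: [0.5708, -0.0539, 0.0761]
orientation: [-180.0, -0.0, -84.5]
force: [-5.2, 1.3, 11.5]
opening: 0.0438
gripper_force: 30.0
```

```bash
python3 -m crank '[[[0,0,0],[0,0,0],1],[[0,0,0],[0,0,0],1],[[0,0,0],[0,0,0],1],[[0,0,0],[0,0,0],1],[[0,0,0.02],[0,0,0],1],[[0,0,0.04],[0,0,0],1],[[0,0,0.04],[0,0,0],1],[[-0.01,0.03,0.035],[0,0,4],1],[[-0.01,0.04,0.02],[0,0,4],1],[[-0.01,0.046,0.02],[0,0,4],1],[[-0.01,0.046,0],[0,0,0],1],[[-0.01,0.046,0],[0,0,0],1]]'; python3 -m crank '[[[-0.01,0.046,0],[0,0,0],1],[[0,0.04,0],[0,0,0],1],[[0,0,0],[0,0,0],1],[[0,0,0],[0,0,0],1]]'
python3 - <<'E'
from h import *
m=imaging.camera_model("wrist");a,d=imaging.snapshot("wrist")
np.savez("w4.npz",a=a,d=d,**m)
W=cloud(m,d)
u,v=proj(m,[.508,.288,.052]); print(u,v)
near=np.linalg.norm(W[...,:2]-[.508,.288],axis=-1)<.045
top=near&(W[...,2]>.042); 
cs,_=cv2.findContours(top.astype(np.uint8),cv2.RETR_EXTERNAL,cv2.CHAIN_APPROX_NONE)
c=max(cs,key=cv2.contourArea)[:,0]; P=(ray(m,c,.052)*1000).astype(np.float32); print(cv2.minAreaRect(P))
g=cv2.cvtColor(a,cv2.COLOR_BGR2GRAY);k=8;G=cv2.resize(g,None,fx=k,fy=k,interpolation=cv2.INTER_CUBIC)
for th in(150,180,210):
  n,l=cv2.connectedComponents((G>th).astype(np.uint8)); 
  lab=l[int(v*k)-60:int(v*k)+60,int(u*k)-60:int(u*k)+60]; i=np.bincount(lab[lab>0]).argmax()
  c=max(cv2.findContours((l==i).astype(np.uint8),cv2.RETR_EXTERNAL,cv2.CHAIN_APPROX_NONE)[0],key=cv2.contourArea)[:,0]
  P=(ray(m,(c+.5)/k-.5,.052)*1000).astype(np.float32);print(th,cv2.minAreaRect(P))
u,v=int(u),int(v)
cv2.imwrite("pics/w4c.png",cv2.resize(a[v-60:v+60,u-80:u+80],None,fx=5,fy=5,interpolation=cv2.INTER_CUBIC))
E
```

```text
clock: 10.25
tool_pos: [0.5206, 0.1548, 0.2504]
orientation: [-179.9, 0.0, -72.5]
force: [0.9, 0.3, -0.1]
opening: 0.0879
gripper_force: 0.0
clock: 10.65
tool_pos: [0.5106, 0.2399, 0.2489]
orientation: [179.9, -0.0, -72.4]
force: [-0.2, -0.0, -1.2]
opening: 0.0876
gripper_force: 0.0
243.31961247766716 211.02041952846355
((508.78704833984375, 286.5152587890625), (39.3895149230957, 51.38547134399414), 17.95804214477539)
150 ((508.35943603515625, 287.4483947753906), (43.610313415527344, 54.373741149902344), 18.04503059387207)
180 ((508.2502136230469, 287.2702941894531), (42.26322937011719, 52.46151351928711), 17.659433364868164)
210 ((508.2230224609375, 287.33001708984375), (41.23914337158203, 51.25476837158203), 17.659318923950195)
```

View pics/w4c.png

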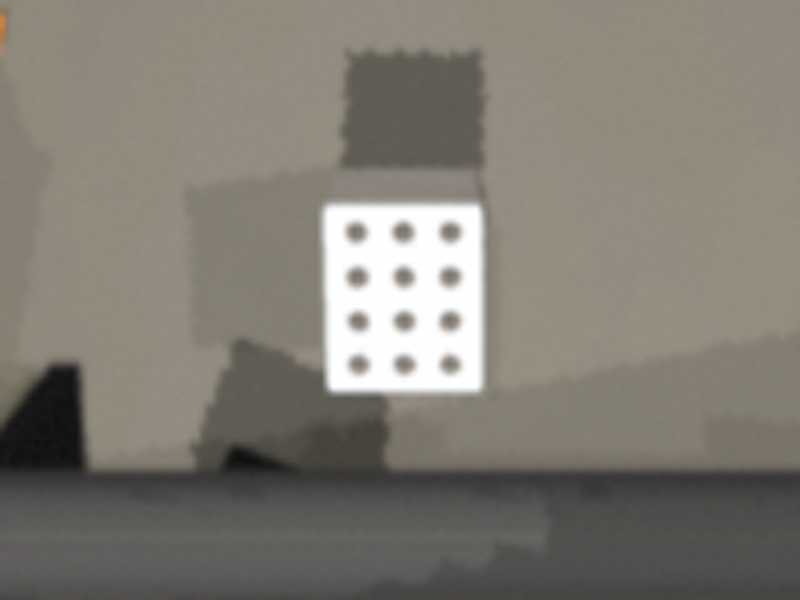

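Silver rect block: top centre at crop (404,298), yaw about 17.7°, tool aligned with it. I check the orange rack's clearance for the gripper body.

```bash
python3 - <<'E'
from h import *
s=np.load("s0.npz");W=cloud(imaging.camera_model("top"),s["d"])
a=W[s["a"].shape and (slice(150,195),slice(90,165))].reshape(-1,3); a=a[(a[:,2]>.03)&(a[:,0]<.7)]
print(a.min(0),np.nanmax(a,0)); q=a[a[:,2]>.08]; print(len(q), q.min(0) if len(q) else 0)
E
python3 -m crank '[[[-0.001,0.03,0],[0,0,0],1],[[-0.0013,0.0175,-0.02],[0,0,0],1],[[0,0,-0.03],[0,0,0],1],[[0,0,-0.03],[0,0,0],1],[[0,0,-0.02],[0,0,0],1],[[0,0,0],[0,0,0],1],[[0,0,0],[0,0,0],1],[[0,0,0],[0,0,0],1]]'; python3 -m crank '[[[0,0,0],[0,0,0],1]]'
```

```text
[0.62639972 0.23443355 0.0300099 ] [0.6998886  0.4536291  0.09619929]
579 [0.62639972 0.25861003 0.08006483]
clock: 11.5
tool_pos: [0.5096, 0.2866, 0.151]
orientation: [-179.9, 0.0, -72.5]
force: [0.8, 0.9, 0.1]
opening: 0.0874
gripper_force: 0.0
clock: 11.6
tool_pos: [0.5094, 0.2868, 0.1509]
orientation: [-179.9, 0.1, -72.5]
force: [0.6, 0.4, 0.2]
opening: 0.0874
gripper_force: 0.0
```

```bash
python3 -m crank '[[[-0.001,0.0005,-0.04],[0,0,0],1],[[0,0,-0.04],[0,0,0],1],[[0,0,-0.03],[0,0,0],1],[[0,0,-0.014],[0,0,0],1],[[0,0,0],[0,0,0],1],[[0,0,0],[0,0,0],1],[[0,0,0],[0,0,0],1]]'; python3 -m crank '[[[0,0,0],[0,0,0],-1],[[0,0,0],[0,0,0],-1],[[0,0,0],[0,0,0],-1],[[0,0,0],[0,0,0],-1],[[0,0,0],[0,0,0],-1],[[0,0,0],[0,0,0],-1],[[0,0,0],[0,0,0],-1],[[0,0,0],[0,0,0],-1]]'
```

```text
clock: 12.3
tool_pos: [0.5086, 0.2879, 0.0271]
orientation: [-179.9, 0.1, -72.5]
force: [0.3, 0.5, 0.1]
opening: 0.0874
gripper_force: 0.0
clock: 13.1
tool_pos: [0.5078, 0.2871, 0.0254]
orientation: [-180.0, -0.0, -72.5]
force: [0.6, 0.9, -0.0]
opening: 0.0397
gripper_force: 30.0
```

```bash
python3 -m crank '[[[0,0,0.015],[0,0,0],-1],[[0,0,0.03],[0,0,0],-1],[[0,0,0.04],[0,0,0],-1],[[0,0,0.04],[0,0,0],-1],[[0.009,-0.03,0],[0,0,-4],-1],[[0.01,-0.04,0],[0,0,-4],-1],[[0.01,-0.04,0],[0,0,-3.9],-1],[[0.01,-0.04,0],[0,0,0],-1],[[0.008,-0.04,0],[0,0,0],-1],[[0.002,-0.0135,0],[0,0,0],-1],[[0,0,0],[0,0,0],-1],[[0,0,0],[0,0,0],-1]]'; python3 -m crank '[[[0,0,0],[0,0,0],-1],[[0,0,0],[0,0,0],-1]]'; python3 -m crank '[[[0,0,0],[0,0,0],-1]]'
```

```text
clock: 14.3
tool_pos: [0.5565, 0.0836, 0.1501]
orientation: [180.0, 0.0, -84.5]
force: [0.1, -0.9, -2.3]
opening: 0.04
gripper_force: 30.0
clock: 14.5
tool_pos: [0.5566, 0.0846, 0.1503]
orientation: [180.0, 0.0, -84.3]
force: [-0.5, 0.1, -2.6]
opening: 0.0397
gripper_force: 30.0
clock: 14.6
tool_pos: [0.5566, 0.0844, 0.1504]
orientation: [180.0, 0.0, -84.3]
force: [-0.1, -0.4, -2.4]
opening: 0.04
gripper_force: 30.0
```

Run:
```python
from h import *
m=imaging.camera_model("wrist");a,d=imaging.snapshot("wrist");np.savez("w5.npz",a=a,d=d,**m)
W=cloud(m,d)
near=np.linalg.norm(W[...,:2]-[.5705,-.0545],axis=-1)<.035
top=near&(W[...,2]>.095)&(W[...,2]<.11); print(top.sum())
c=max(cv2.findContours(top.astype(np.uint8),cv2.RETR_EXTERNAL,cv2.CHAIN_APPROX_NONE)[0],key=cv2.contourArea)[:,0]
P=(ray(m,c,.103)*1000).astype(np.float32); print(cv2.boundingRect(c),cv2.fitEllipse(P),cv2.minEnclosingCircle(P),np.median(W[top][:,2]))
cv2.imwrite("pics/w5.png",cv2.resize(a,(800,600)))
```

```text
1356
(218, 0, 68, 49) ((570.7244262695312, -49.580162048339844), (35.30891799926758, 39.70159149169922), 95.65471649169922) ((571.0846557617188, -52.14540100097656), 22.110740661621094) 0.10363798585139636
```

View pics/w5.png

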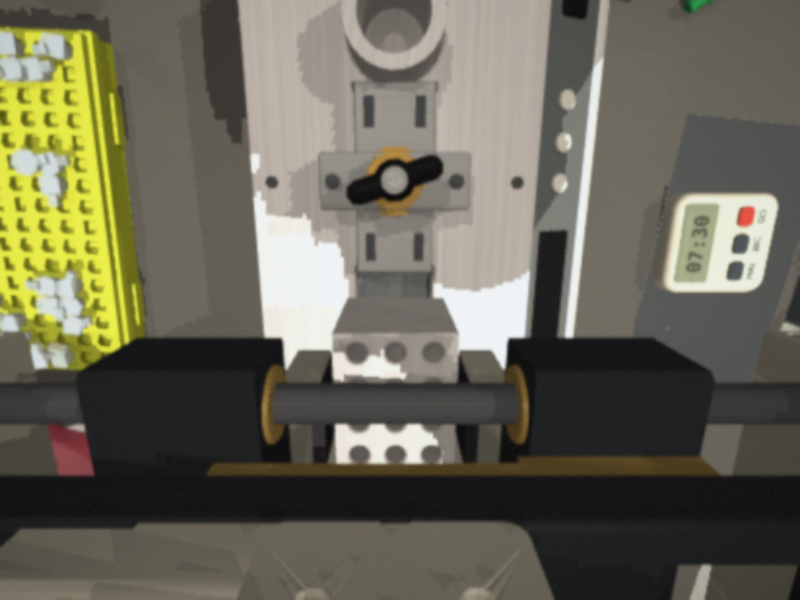

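Rect block held straight above its pocket. Round block is home at (395,15). Wing is centred at (395,180) with ends at (352,190) and (440,165), and deck holes are at (272,182) and (517,182).

Run:
```python
from h import *
s=np.load("w5.npz");m={k:s[k] for k in("mtx","R","t")};a=s["a"];f=.64
ex=np.array([.99518,.0981]);ey=np.array([-.0981,.99518])
Q=ray(m,(np.array([(272,182),(517,182),(333,181),(456,181)])+.5)*f-.5,.073)*1000; 
print("deck holes",np.c_[Q@ex,Q@ey][:2], "mid",Q[:2].mean(0)); 
B=ray(m,(np.array([(333,181),(456,181)])+.5)*f-.5,.097)*1000;print("bridge screws mid",B.mean(0),B@ex,B@ey)
k=8;g=cv2.resize(cv2.cvtColor(a,cv2.COLOR_BGR2GRAY),None,fx=k,fy=k,interpolation=cv2.INTER_CUBIC)
r=np.zeros(g.shape,np.uint8);r[int(145*f*k):int(212*f*k),int(340*f*k):int(446*f*k)]=1
for th in(35,45):
  mk=((g<th)&(r>0)).astype(np.uint8)
  c=np.vstack([x for x in cv2.findContours(mk,cv2.RETR_EXTERNAL,cv2.CHAIN_APPROX_NONE)[0] if cv2.contourArea(x)>400])[:,0]
  P=(ray(m,(c+.5)/k-.5,.133)*1000).astype(np.float32);rr=cv2.minAreaRect(P);print(rr)
print("cap",ray(m,(np.array([[395,180]])+.5)*f-.5,.133)*1000)
print(ctrl.get_obs()["tool_pos"])
```

```text
deck holes [[625.83777604 -42.49309436]
 [499.51835886 -42.72703269]] mid [564.14214631  12.79394786]
bridge screws mid [564.13388864  12.7104902 ] [591.13330698 534.1900178 ] [-42.63958659 -42.74503109]
((564.3213500976562, 13.002002716064453), (36.857547760009766, 14.703250885009766), 11.366461753845215)
((564.3037109375, 13.021354675292969), (37.1447868347168, 14.979711532592773), 11.49683952331543)
cap [[563.89455628  12.93903234]]
[0.55662406 0.08430268 0.15037859]
```

```bash
python3 -m crank '[[[0.0006,-0.0009,-0.02],[0,0,0],-1],[[0,0,-0.02],[0,0,0],-1],[[0,0,-0.01],[0,0,0],-1],[[0,0,-0.005],[0,0,0],-1],[[0,0,0],[0,0,0],-1],[[0,0,0],[0,0,0],-1]]';python3 -m crank '[[[0,0,-0.004],[0,0,0],-1],[[0,0,0],[0,0,0],-1],[[0,0,0],[0,0,0],-1]]'
```

```text
clock: 15.25
tool_pos: [0.5578, 0.0829, 0.0961]
orientation: [-179.9, 0.0, -84.4]
force: [-0.2, -0.3, -2.1]
opening: 0.04
gripper_force: 30.0
clock: 15.55
tool_pos: [0.5574, 0.0827, 0.0916]
orientation: [-180.0, 0.0, -84.4]
force: [0.3, -0.4, -3.3]
opening: 0.0398
gripper_force: 30.0
```

```bash
python3 -m crank '[[[0,0,-0.004],[0,0,0],-1],[[0,0,0],[0,0,0],-1],[[0,0,0],[0,0,0],-1]]'
```

```text
clock: 15.85
tool_pos: [0.5572, 0.0826, 0.0872]
orientation: [180.0, -0.0, -84.4]
force: [-0.6, 0.1, -2.6]
opening: 0.0397
gripper_force: 30.0
```

In the pocket without contact; lowering the rest.

```bash
python3 -m crank '[[[0,0,-0.004],[0,0,0],-1],[[0,0,-0.003],[0,0,0],-1],[[0,0,-0.002],[0,0,0],-1],[[0,0,0],[0,0,0],-1],[[0,0,0],[0,0,0],-1]]'; python3 -m crank '[[[0,0,-0.001],[0,0,0],-1],[[0,0,0],[0,0,0],-1],[[0,0,0],[0,0,0],-1]]';  python3 -m crank '[[[0,0,-0.001],[0,0,0],-1],[[0,0,0],[0,0,0],-1],[[0,0,0],[0,0,0],-1]]'
```

```text
clock: 16.35
tool_pos: [0.5573, 0.0827, 0.0784]
orientation: [180.0, -0.0, -84.4]
force: [-0.1, -0.7, -1.6]
opening: 0.0396
gripper_force: 30.0
clock: 16.65
tool_pos: [0.5573, 0.0826, 0.0775]
orientation: [-180.0, 0.0, -84.4]
force: [-0.9, 0.6, -2.4]
opening: 0.0397
gripper_force: 30.0
clock: 16.95
tool_pos: [0.5573, 0.0827, 0.0764]
orientation: [-180.0, -0.0, -84.4]
force: [0.7, 0.7, -2.2]
opening: 0.0399
gripper_force: 30.0
```

```bash
python3 -m crank '[[[0,0,-0.0007],[0,0,0],-1],[[0,0,0],[0,0,0],-1],[[0,0,0],[0,0,0],-1]]'; python3 -m crank '[[[0,0,-0.0006],[0,0,0],-1],[[0,0,0],[0,0,0],-1],[[0,0,0],[0,0,0],-1]]'
```

```text
clock: 17.25
tool_pos: [0.5573, 0.0826, 0.0764]
orientation: [-180.0, -0.0, -84.4]
force: [-3.3, -0.2, 5.0]
opening: 0.04
gripper_force: 30.0
clock: 17.55
tool_pos: [0.5573, 0.0826, 0.0763]
orientation: [-180.0, -0.0, -84.4]
force: [-4.6, 0.8, 11.0]
opening: 0.0399
gripper_force: 30.0
```

```bash
python3 -m crank '[[[0,0,0],[0,0,0],1],[[0,0,0],[0,0,0],1],[[0,0,0],[0,0,0],1],[[0,0,0],[0,0,0],1],[[0,0,0.02],[0,0,0],1],[[0,0,0.04],[0,0,0],1],[[0,0.03,0.04],[0,0,0],1],[[0,0.03,0.04],[0,0,0],1],[[0,0,0],[0,0,0],1],[[0,0,0],[0,0,0],1],[[0,0,0],[0,0,0],1]]'
python3 - <<'E'
from h import *
m=imaging.camera_model("wrist");a,d=imaging.snapshot("wrist");np.savez("w6.npz",a=a,d=d,**m)
W=cloud(m,d)
for n,p in(("round",[.5709,-.0549]),("rect",[.557,.083])):
  near=np.linalg.norm(W[...,:2]-p,axis=-1)<.035
  top=near&(W[...,2]>.093)&(W[...,2]<.113)
  c=max(cv2.findContours(top.astype(np.uint8),cv2.RETR_EXTERNAL,cv2.CHAIN_APPROX_NONE)[0],key=cv2.contourArea)[:,0]
  P=(ray(m,c,.103)*1000).astype(np.float32); print(n,cv2.boundingRect(c),cv2.minEnclosingCircle(P),cv2.minAreaRect(P),np.median(W[top][:,2]))
w=(np.linalg.norm(W[...,:2]-[.5641,.0128],axis=-1)<.03)&(W[...,2]>.12)&(W[...,2]<.15)
q=W[w][:,:2]; print(len(q),q.mean(0)); u,_,vt=np.linalg.svd(q-q.mean(0)); print(np.degrees(np.arctan2(vt[0,1],vt[0,0]))%180)
v,u=np.nonzero(w); P=ray(m,np.c_[u,v],.133); P-=P.mean(0); vt=np.linalg.svd(P)[2]; print(np.degrees(np.arctan2(vt[0,1],vt[0,0]))%180)
u,v=proj(m,[.5641,.0128,.11]).astype(int)
cv2.imwrite("pics/w6.png",cv2.resize(a[max(0,v-90):v+90,u-110:u+110],None,fx=3.3,fy=3.3,interpolation=cv2.INTER_CUBIC))
E
```

```text
clock: 18.65
tool_pos: [0.5566, 0.1423, 0.2141]
orientation: [179.9, -0.0, -84.4]
force: [-0.5, 0.1, -0.5]
opening: 0.0878
gripper_force: 0.0Traceback (most recent call last):
  File "<stdin>", line 7, in <module>
ValueError: max() iterable argument is empty
```

```bash
cat > chk.py <<'E'
from h import *
import sys
s=np.load(sys.argv[1]);m={k:s[k] for k in("mtx","R","t")};W=cloud(m,s["d"])
for n,p in(("round",[.5709,-.0549]),("rect",[.557,.083])):
  near=np.linalg.norm(W[...,:2]-p,axis=-1)<.035
  top=near&(W[...,2]>.093)&(W[...,2]<.113)
  cs=cv2.findContours(top.astype(np.uint8),cv2.RETR_EXTERNAL,cv2.CHAIN_APPROX_NONE)[0]
  if not cs: print(n,"unseen"); continue
  c=max(cs,key=cv2.contourArea)[:,0]
  P=(ray(m,c,.103)*1000).astype(np.float32); print(n,cv2.boundingRect(c),cv2.minEnclosingCircle(P),cv2.minAreaRect(P),np.median(W[top][:,2]))
w=(np.linalg.norm(W[...,:2]-[.5641,.0128],axis=-1)<.03)&(W[...,2]>.12)&(W[...,2]<.15)
v,u=np.nonzero(w); P=ray(m,np.c_[u,v],.133); c=P.mean(0); vt=np.linalg.svd(P-c)[2]; print("wing",len(u),c,v.min(),np.degrees(np.arctan2(vt[0,1],vt[0,0]))%180)
q=(np.c_[u,v]).astype(np.int32); print(cv2.minAreaRect((P*1000).astype(np.float32)))
E
python3 chk.py w6.npz
python3 -m crank '[[[0,-0.04,0.02],[0,0,0],1],[[0,-0.03,0.02],[0,0,0],1],[[0,0,0],[0,0,0],1],[[0,0,0],[0,0,0],1]]'
python3 - <<'E'
from h import *
m=imaging.camera_model("wrist");a,d=imaging.snapshot("wrist");np.savez("w7.npz",a=a,d=d,**m)
u,v=proj(m,[.5641,.0128,.11]).astype(int);print(u,v)
cv2.imwrite("pics/w7.png",cv2.resize(a[max(0,v-90):v+90,u-110:u+110],None,fx=3.3,fy=3.3,interpolation=cv2.INTER_CUBIC))
E
python3 chk.py w7.npz
```

```text
round unseen
rect (236, 104, 44, 55) ((557.7918701171875, 83.30276489257812), 31.50470542907715) ((557.4456787109375, 83.2664794921875), (39.921363830566406, 49.395694732666016), 5.983395099639893) 0.10371322882627489
wing 895 [0.56417768 0.01474305] 27 24.637062502653198
((564.035400390625, 14.676376342773438), (38.859703063964844, 16.74790382385254), 35.507930755615234)
clock: 19.1
tool_pos: [0.557, 0.0715, 0.2545]
orientation: [180.0, 0.0, -84.5]
force: [-0.7, -0.5, -0.5]
opening: 0.0873
gripper_force: 0.0
251 130
round (229, 38, 44, 49) ((571.2099609375, -53.35224533081055), 22.39365005493164) ((571.178955078125, -53.40168762207031), (44.44287872314453, 43.35856628417969), 82.09417724609375) 0.10369410921240987
rect (234, 170, 36, 45) ((557.4200439453125, 82.10914611816406), 31.660324096679688) ((557.3518676757812, 81.58795166015625), (39.52968215942383, 51.9205322265625), 4.578103542327881) 0.10355737472220364
wing 465 [0.56410403 0.01276301] 121 24.109383355434527
((564.3212890625, 13.000905990600586), (38.006282806396484, 15.703534126281738), 12.432473182678223)
```

View pics/w7.png

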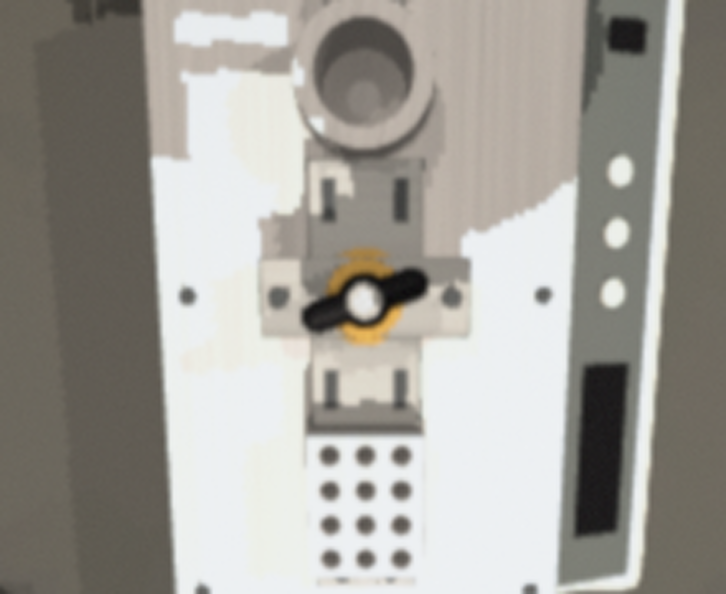

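Both blocks stand home (tops at z = 0.1036). The wing lies at 24° from world x, ends at (305,320) and (428,280), so the screw is about 3.46 rad off. I'm turning the tool to match.

```bash
python3 -m crank '[[[0,-0.005,0],[0,0,8.5],1],[[0.001,-0.005,0],[0,0,8.5],1],[[0.001,-0.005,0],[0,0,8.5],1],[[0.001,-0.005,0],[0,0,8.5],1],[[0.001,-0.005,0],[0,0,8.5],1],[[0.001,-0.005,0],[0,0,8.5],1],[[0.001,-0.005,0],[0,0,8.5],1],[[0.001,-0.005,0],[0,0,8.5],1],[[0,-0.005,0],[0,0,8.5],1],[[0,-0.005,0],[0,0,8.5],1],[[0,-0.005,0],[0,0,8.5],1],[[0,-0.0035,0],[0,0,8.5],1]]'; python3 -m crank '[[[0,0,0],[0,0,6.5],1],[[0,0,-0.03],[0,0,0],1],[[0,0,0],[0,0,0],1],[[0,0,0],[0,0,0],1],[[0,0,0],[0,0,0],1]]'; python3 -c "
from plant import ctrl;print(ctrl.get_obs()['joint_pos'])"
```

```text
clock: 20.35
tool_pos: [0.5638, 0.0145, 0.2535]
orientation: [-180.0, 0.1, 18.0]
force: [-0.1, -0.2, -1.2]
opening: 0.0876
gripper_force: 0.0
clock: 20.85
tool_pos: [0.5648, 0.0144, 0.2257]
orientation: [180.0, -0.0, 24.1]
force: [0.5, 0.0, 0.0]
opening: 0.088
gripper_force: 0.0
[ 2.13284805e+01  1.02497936e+01 -1.35539623e+01  2.73644110e-02
 -6.61826046e+01  9.27634361e+01]
```

```bash
python3 -m crank '[[[-0.0006,-0.0015,-0.04],[0,0,0],1],[[0,0,-0.04],[0,0,0],1],[[0,0,-0.025],[0,0,0],1],[[0,0,-0.009],[0,0,0],1],[[0,0,0],[0,0,0],1],[[0,0,0],[0,0,0],1],[[0,0,0],[0,0,0],1]]'; python3 -m crank '[[[0,0,0],[0,0,0],1]]'
```

```text
clock: 21.55
tool_pos: [0.5649, 0.013, 0.113]
orientation: [180.0, -0.2, 24.1]
force: [0.0, -0.2, 0.5]
opening: 0.0875
gripper_force: 0.0
clock: 21.65
tool_pos: [0.5645, 0.0129, 0.1126]
orientation: [180.0, -0.1, 24.1]
force: [0.3, -0.4, 0.8]
opening: 0.088
gripper_force: 0.0
```

```bash
python3 -m crank '[[[0,0,0],[0,0,0],-1],[[0,0,0],[0,0,0],-1],[[0,0,0],[0,0,0],-1],[[0,0,0],[0,0,0],-1],[[0,0,0],[0,0,0],-1],[[0,0,0],[0,0,0],-1],[[0,0,0],[0,0,0],-1],[[0,0,0],[0,0,0],-1],[[0,0,0],[0,0,0],-1],[[0,0,0],[0,0,0],-1],[[0,0,0],[0,0,0],-1],[[0,0,0],[0,0,0],-1]]'; python3 -c "
from plant import ctrl;print(ctrl.get_obs()['moment'])"
```

```text
clock: 22.85
tool_pos: [0.5636, 0.0127, 0.1111]
orientation: [-180.0, 0.0, 24.1]
force: [-1.3, 0.3, 0.6]
opening: 0.0097
gripper_force: 30.0
[ 0.07195107  0.2765537  -0.04318632]
```

```bash
python3 -m crank '[[[0,0,0],[0,0,-5],-1],[[0,0,0],[0,0,-7.5],-1],[[0,0,0],[0,0,-7.5],-1],[[0,0,0],[0,0,-7.5],-1],[[0,0,0],[0,0,-7.5],-1],[[0,0,0],[0,0,-7.5],-1],[[0,0,0],[0,0,-7.5],-1],[[0,0,0],[0,0,-7.5],-1],[[0,0,0],[0,0,-7.5],-1],[[0,0,0],[0,0,-7.5],-1],[[0,0,0],[0,0,-7.5],-1],[[0,0,0],[0,0,-5],-1]]'; python3 -c "
from plant import ctrl;print(ctrl.get_obs()['moment'])"
```

```text
clock: 24.05
tool_pos: [0.5638, 0.0132, 0.1111]
orientation: [-180.0, 0.0, -61.2]
force: [-0.4, 3.6, 0.3]
opening: 0.0097
gripper_force: 30.0
[1.1766495  0.25388784 0.0517816 ]
```

```bash
python3 -m crank '[[[0,0,0],[0,0,-5],-1],[[0,0,0],[0,0,-7.5],-1],[[0,0,0],[0,0,-7.5],-1],[[0,0,0],[0,0,-7.5],-1],[[0,0,0],[0,0,-7.5],-1],[[0,0,0],[0,0,-7.5],-1],[[0,0,0],[0,0,-7.5],-1],[[0,0,0],[0,0,-7.5],-1],[[0,0,0],[0,0,-7.5],-1],[[0,0,0],[0,0,-7.5],-1],[[0,0,0],[0,0,-7.5],-1],[[0,0,0],[0,0,-5],-1]]'; python3 -c "
from plant import ctrl;print(ctrl.get_obs()['moment'])"; python3 -m crank '[[[0,0,0],[0,0,-5],-1],[[0,0,0],[0,0,-5],-1],[[0,0,0],[0,0,0],-1],[[0,0,0],[0,0,0],-1]]'; python3 -c "
from plant import ctrl;print(ctrl.get_obs()['moment'])"
```

```text
clock: 25.25
tool_pos: [0.5644, 0.0131, 0.1111]
orientation: [-180.0, 0.1, -146.2]
force: [2.5, 1.5, -1.8]
opening: 0.0095
gripper_force: 30.0
[ 0.68551262 -0.73394626  0.03991966]
clock: 25.65
tool_pos: [0.5644, 0.0131, 0.1112]
orientation: [180.0, 0.1, -155.8]
force: [4.2, 2.3, -3.1]
opening: 0.0095
gripper_force: 30.0
[ 0.84665677 -1.3599887  -0.05539144]
```

```bash
M='from plant import ctrl;print(ctrl.get_obs()["moment"])'; python3 -m crank '[[[0,0,0],[0,0,-5],-1],[[0,0,0],[0,0,-5],-1],[[0,0,0],[0,0,-4],-1],[[0,0,0],[0,0,0],-1],[[0,0,0],[0,0,0],-1]]'; python3 -c "$M"; python3 -m crank '[[[0,0,0],[0,0,-2],-1],[[0,0,0],[0,0,0],-1],[[0,0,0],[0,0,0],-1]]'; python3 -c "$M"; python3 -m crank '[[[0,0,0],[0,0,-2],-1],[[0,0,0],[0,0,0],-1],[[0,0,0],[0,0,0],-1]]'; python3 -c "$M"
```

```text
clock: 26.15
tool_pos: [0.5644, 0.013, 0.1111]
orientation: [180.0, 0.1, -169.7]
force: [4.5, 2.8, -3.6]
opening: 0.01
gripper_force: 30.0
[ 0.81198545 -1.80573577 -0.11675957]
clock: 26.45
tool_pos: [0.5644, 0.013, 0.1111]
orientation: [180.0, 0.1, -171.7]
force: [4.7, 2.6, -4.3]
opening: 0.0101
gripper_force: 30.0
[ 0.79613558 -1.80390855 -0.01500931]
clock: 26.75
tool_pos: [0.5644, 0.013, 0.1111]
orientation: [180.0, 0.1, -173.7]
force: [5.2, 2.1, -4.1]
opening: 0.0101
gripper_force: 30.0
[ 7.45453974e-01 -1.80004712e+00 -1.01500015e-04]
```

```bash
M='from plant import ctrl;print(ctrl.get_obs()["moment"])'; for i in 1; do python3 -m crank '[[[0,0,0],[0,0,-2],-1],[[0,0,0],[0,0,0],-1],[[0,0,0],[0,0,0],-1]]'; python3 -c "$M"; done; python3 -m crank '[[[0,0,0],[0,0,-2],-1],[[0,0,0],[0,0,0],-1],[[0,0,0],[0,0,0],-1]]'; python3 -c "$M"
```

```text
clock: 27.05
tool_pos: [0.5645, 0.0129, 0.1112]
orientation: [180.0, 0.1, -175.6]
force: [5.2, 1.7, -5.1]
opening: 0.0101
gripper_force: 30.1
[ 0.77785867 -1.76648421  0.36863741]
clock: 27.35
tool_pos: [0.5644, 0.013, 0.1112]
orientation: [180.0, 0.1, -177.6]
force: [4.1, 2.2, -4.5]
opening: 0.0097
gripper_force: 30.9
[ 0.65486689 -1.79648501  0.64653553]
```

```bash
M='from plant import ctrl;print(ctrl.get_obs()["moment"])'; python3 -m crank '[[[0,0,0],[0,0,-2],-1],[[0,0,0],[0,0,0],-1],[[0,0,0],[0,0,0],-1],[[0,0,0],[0,0,0],-1],[[0,0,0],[0,0,0],-1]]'; python3 -c "$M"; python3 -m crank '[[[0,0,0],[0,0,5],-1],[[0,0,0],[0,0,8.2],-1],[[0,0,0],[0,0,8.2],-1],[[0,0,0],[0,0,8.2],-1],[[0,0,0],[0,0,8.2],-1],[[0,0,0],[0,0,8.2],-1],[[0,0,0],[0,0,8.2],-1],[[0,0,0],[0,0,8.2],-1],[[0,0,0],[0,0,8.2],-1],[[0,0,0],[0,0,8.2],-1],[[0,0,0],[0,0,8.2],-1],[[0,0,0],[0,0,8],-1]]'; python3 -m crank '[[[0,0,0],[0,0,0],-1],[[0,0,0],[0,0,0],-1],[[0,0,0],[0,0,0],-1]]';python3 -c "$M"
```

```text
clock: 27.85
tool_pos: [0.5643, 0.0129, 0.1112]
orientation: [180.0, 0.1, -179.7]
force: [4.4, 3.0, -4.8]
opening: 0.0105
gripper_force: 31.4
[ 0.82489872 -1.73731917  0.69146961]
clock: 29.05
tool_pos: [0.564, 0.0131, 0.1111]
orientation: [-180.0, 0.0, -84.4]
force: [2.5, 4.0, -3.7]
opening: 0.0096
gripper_force: 29.9
clock: 29.35
tool_pos: [0.564, 0.0131, 0.1112]
orientation: [-180.0, 0.0, -84.7]
force: [3.4, 4.1, -3.2]
opening: 0.0099
gripper_force: 29.9
[ 1.38468482 -1.15740265  0.08107205]
```

```bash
python3 - <<'E'
from h import *
m=imaging.camera_model("wrist");a,d=imaging.snapshot("wrist");np.savez("w8.npz",a=a,d=d,**m)
print(ctrl.get_obs()["qvel"].round(2))
for n in("top","side"):
  mm=imaging.camera_model(n);_,dd=imaging.snapshot(n);W=cloud(mm,dd)
  for k,p in(("round",[.5709,-.0549]),("rect",[.557,.083])):
    z=W[np.linalg.norm(W[...,:2]-p,axis=-1)<.02][:,2];print(n,k,len(z),np.percentile(z,[50,90]) if len(z) else 0)
E
python3 chk.py w8.npz
```

```text
[ 0.03  0.05  0.02  0.06 -0.03  0.08]
top round 123 [0.08863012 0.10618985]
top rect 238 [0.5303476  0.53521953]
side round 179 [0.40458398 0.53374746]
side rect 16 [0.10211908 0.53386407]
round (213, 79, 77, 80) ((571.2468872070312, -55.47002029418945), 21.974891662597656) ((571.45068359375, -55.49516296386719), (43.354122161865234, 43.63359832763672), 7.234649181365967) 0.10364117401073901
rect (242, 288, 22, 9) ((560.1213989257812, 56.5407600402832), 7.439033031463623) ((560.196044921875, 55.74794006347656), (14.174036026000977, 6.114442825317383), 5.378414154052734) 0.09786514180418797
wing 1352 [0.56501127 0.00442597] 211 96.05110584635807
((561.5183715820312, 8.614343643188477), (27.43672752380371, 39.847023010253906), 26.93138313293457)
```

```bash
python3 -c "
from plant import close_job;print(close_job())"
```

```text
the job is handed in; nothing more can be done
None
```

I handed the job in: both blocks were standing home in their pockets and let go, and the screw was turned to its seat and backed off about 90° with the wing still gripped; after seating I re-measured only the round block, as the gripper hid most of the rectangular one and the wing angle comes from the tool's yaw.

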